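# Complete the knobbed cylinder block and hold it up level

## Robot

A 6-joint arm with a two-finger parallel gripper is mounted at the origin on the work surface. World frame = base frame: x ahead of the robot, y to its left, z up, the work surface at z = 0. Lengths are in mm, angles in rad, forces in N, time in s.
With the tool pointing down it reaches from about 275 to 1000 mm from the base axis. Payload 8.4 kg.
Tool frame: the origin (TCP) lies on the mounting face of the last link; the fingertips stand nose_length ahead of it and the grasp point (between the pads) lies 155 mm ahead of it (nose_length is the distance from the TCP to the fingertips, in mm); z points along the fingers, y is the line along which they close (so a half turn about z gives the same grasp; the last joint's range is limited). The gripper opens to 85 mm and grips with 20 to 120 N. Pads are 22 mm wide; open, the fingers measure 114 mm over their backs; the gripper's body (76 mm by 85 mm) begins 54 mm behind the grasp point. The pads swing forward as they close: fully open they stand 13 mm farther back than shut.
Start: joints at [-1.123, 0.353, 1.633, -0, 1.155, -0.002], TCP at [271.74, -562.838, 404.681] pointing down, gripper open.
Joint ranges: [-2.63, 2.63], [-0.92, 2.1], [0.06, 2.66], [-1.3, 4.44], [0, 2.69], [-3.02, 3.02]. Speed limits (rad/s): [2.22, 2.22, 2.79, 3.14, 3.14, 3.14].

## Interface

Orientations are given as a unit quaternion [x, y, z, w].
In Python, from plant import * gives the robot as it stands. The module is installed in compiled form; this text tells all that it offers.
- The arm moves only by the tool step_arm, never from a script. Its argument "plan" is a list of rows, each a list of 4 numbers: the shift along the tool's x, y, z each as a share of 20 cm, from -1 to 1, then the turn about the tool's z as a share of 0.15 rad, from -1 to 1. A call has 1 to 8 rows; each row shifts and turns the commanded pose from where the row before left it, along the tool's axes as they then stand; what a row does not reach is not made up. A row lasts 1/10 s, in which the tool goes at most 50 mm and 8.59 degrees, less where a joint would pass 70% of its speed; a pose out of reach is approached as far as the arm can. A call with a number of a shift or a turn outside -1 to 1 is refused whole. A call with a gripper value outside its range is refused whole. "claw" is the opening, from 0 (shut) to 1 (fully open), set as the call begins (left out, the last holds). The fingers move at their own pace and stop on an object; the grip force is fixed at half the most. Time passes only in rows, so rows that do not move let the fingers close. It gives the time, the measured TCP pose, the force, the opening and the grip force at its end, in the units of the state.
- get_obs(): the state, without advancing time (a new reading comes with each control period).
- camera(name): name is "scene" or "top"; returns the picture (480x640x3 uint8, red, green, blue); there is no depth.
- calibration(name): a dict with "K" (3x3 intrinsics, pixels), "k1" (the pictures are not rectified: a ray, as slopes to the right and down, at radius r is drawn at 1 + k1 r^2 times it, then the intrinsics apply), "rvec" (rotation vector, rad) and "tvec" (3), from world to camera coordinates, as OpenCV has them. Camera axes: x right, y down, z forward; pixel columns grow to the right and rows downward; lengths in mm; the calibration is good to about 2 mm. A picture is of the moment at which its call begins. calibration takes no time and is no camera call.
- sign_off(): hands the job in; it is judged then, once.
The state is a dict: "time_s": time; "joint_positions": joint angles; "qd": joint speeds; "joint_efforts": joint torques, N m; "eef_pos": TCP position; "tcp_rot": TCP orientation; "ft_force": force on the tool from outside, world axes, zero at the start; "ft_torque": the same for the moment, N m; "opening": finger opening in mm; "gripper_force": force on a finger pad.
Only numpy, scipy, OpenCV 4.12 (cv2) and the standard library are available. Lean on these libraries where they do the work, as an engineer would, in place of code of your own. Each camera call takes 0.05 s, during which the arm holds its last target. There are 200 camera calls.

## Task

One hole of the wooden cylinder block is empty, and three look-alike knobbed cylinders stand on the turntable: put the one that properly fits that hole fully home in it and let go of it. Then grip the filled block, lift it level at least 10 cm clear of the shelf top, and finish while still holding it there, steady and level, ready to be handed over; do not put it down. Leave the two spare cylinders and the other toys standing where they are.

Things in the scene. Friction and masses are not known exactly. Their poses are not given: they have to be found in the camera images.
- block: Loose cylinder block of plain beech, flat on the shelf top (z = 0), any yaw: 220 mm long (its x), 64 mm wide (its y), 52 mm tall. Origin: centre of its underside. Four 40 mm deep holes in a row along its x; three hold their cylinders, knobs standing 24 mm above its top. About 0.5 kg in all, balanced within 5 mm of its middle. The long sides are plain and free to grip.
- block_hole1 (a point): Centre of the mouth of the empty hole, at x = -12 mm on the block's middle line, level with its top: 41 mm wide, 40 mm deep (floor 12 mm above the block's underside), rim slightly bevelled; z up. The neighbouring knobs stand 58 and 50 mm away along the block.
- block_hole0 (a point): Centre of the mouth of the 49 mm hole at the block's thick end (x = -70 mm), filled at the start.
- block_hole2 (a point): Centre of the mouth of the 33 mm hole (x = +38 mm), filled at the start.
- block_hole3 (a point): Centre of the mouth of the 25 mm hole at the thin end (x = +80 mm), filled at the start.
- set_46: Knobbed cylinder, plain beech, 46 mm wide, already home in the block's thick-end hole, loose. Body 40 mm tall, foot bevelled 3 mm; a round knob 17 mm wide, 24 mm tall on top (64 mm in all). Origin: centre of the underside; z along its axis.
- set_30: Knobbed cylinder, plain beech, 30 mm wide, already home in the block's third hole, loose. Body 40 mm tall, foot bevelled 3 mm; a round knob 17 mm wide, 24 mm tall on top (64 mm in all). Origin: centre of the underside; z along its axis.
- set_22: Knobbed cylinder, plain beech, 22 mm wide, already home in the block's thin-end hole, loose. Body 40 mm tall, foot bevelled 3 mm; a round knob 17 mm wide, 24 mm tall on top (64 mm in all). Origin: centre of the underside; z along its axis.
- cyl_38: Loose knobbed cylinder, plain beech, 38 mm wide: fits the empty 41 mm hole; when fully home its shoulder is level with the block's top and only the knob stands out. About 35 g. Stands upright on the turntable; which of the three places it has varies. Body 40 mm tall, foot bevelled 3 mm; a round knob 17 mm wide, 24 mm tall on top (64 mm in all). Origin: centre of the underside; z along its axis.
- cyl_32: Loose knobbed cylinder, plain beech, 32 mm wide: too thin for the empty hole (it would rattle); a spare to be left where it stands on the turntable. Body 40 mm tall, foot bevelled 3 mm; a round knob 17 mm wide, 24 mm tall on top (64 mm in all). Origin: centre of the underside; z along its axis.
- cyl_44: Loose knobbed cylinder, plain beech, 44 mm wide: too thick for the empty hole; a spare to be left where it stands on the turntable. Body 40 mm tall, foot bevelled 3 mm; a round knob 17 mm wide, 24 mm tall on top (64 mm in all). Origin: centre of the underside; z along its axis.
- turntable: Lazy susan: dark wooden disc, 380 mm across, its top 34 mm above the shelf top; turns about its centre under a light sideways push (under 1 N at the rim) and stays where left. Origin: its centre, at shelf-top height. The loose cylinders stand on the part nearest the robot, about 90 mm apart; the toys on the far part.
- bead_maze: Bystander on the turntable: bead maze, a 95 x 130 mm wooden base with wire loops carrying glass beads, 157 mm tall. Origin: centre of its underside.
- caterpillar: Bystander on the turntable: red wooden caterpillar on wheels, 130 mm long (its x), 34 mm wide, 74 mm tall. Origin: centre of its underside, at wheel-contact height.
- bulldozer: Bystander on the turntable: yellow plastic bulldozer, 102 mm long (its x; the blade is at +x), 72 mm wide, 67 mm tall. Origin: under the middle of its tracks, at their underside.

How it is judged (in metres and radians):
On the way, in this order (a step that is already met when the one before it is completed fails the run):
1. the 38 mm cylinder is fully home in the empty hole and let go, with the block still on the shelf top (z of cyl_38 in the frame of block below 0.0155 m and horizontal distance between cyl_38 and block_hole1 below 0.008 m and height (world z) of block below 0.01 m and contact force between the fingers and cyl_38 below 0.1 N), for 0.2 s.
2. the filled block is lifted clear of the shelf top in the gripper (height (world z) of block above 0.05 m and contact force between the fingers and block above 2 N), for 0.2 s.
At the end, for the whole second after the job is handed in: Fingers hold the block, touching no turntable or toy, over 90 mm above the shelf top, tilt under 0.10 rad, slower than 20 mm/s and 0.1 rad/s; cylinders 46, 38, 30, 22 home in their holes to 3.5 mm; the 32 and 44 mm spares upright on the turntable within 50 mm of their start (height (world z) of block above 0.09 m and angle between block's own z axis and vertical below 0.1 rad and linear speed of block below 0.02 m/s and angular speed of block below 0.1 rad/s and contact force between the fingers and block above 2 N and contact force between block and turntable below 0.1 N and contact force between block and bead_maze below 0.1 N and contact force between block and caterpillar below 0.1 N and contact force between block and bulldozer below 0.1 N and z of each of set_46, cyl_38, set_30, set_22 in the frame of block below 0.0155 m and horizontal distance between set_46 and block_hole0 below 0.008 m and horizontal distance between cyl_38 and block_hole1 below 0.008 m and horizontal distance between set_30 and block_hole2 below 0.008 m and horizontal distance between set_22 and block_hole3 below 0.008 m and z of each of cyl_32, cyl_44 in the frame of turntable above 0.028 m and angle between each of cyl_32, cyl_44's own z axis and vertical below 0.2 rad and distance of each of cyl_32, cyl_44 from where it was at the start of the episode below 0.05 m); the arm keeps its last pose, push and grip.
It fails at once if the block is tipped more than 0.25 rad (angle between block's own z axis and vertical above 0.25 rad).
It fails at once if the bead maze is knocked over or moved more than 50 mm (distance of bead_maze from where it was at the start of the episode above 0.05 m or angle between bead_maze's own z axis and vertical above 0.35 rad).
It fails at once if the caterpillar is knocked over or moved more than 50 mm (distance of caterpillar from where it was at the start of the episode above 0.05 m or angle between caterpillar's own z axis and vertical above 0.35 rad).
It fails at once if the bulldozer is knocked over or moved more than 50 mm (distance of bulldozer from where it was at the start of the episode above 0.05 m or angle between bulldozer's own z axis and vertical above 0.35 rad).
It fails at once if a spare cylinder is knocked over or moved more than 50 mm (distance of any of cyl_32, cyl_44 from where it was at the start of the episode above 0.05 m or angle between any of cyl_32, cyl_44's own z axis and vertical above 0.35 rad).
It also fails if it takes over 61 s, if anything falls off the work surface, if the arm or the gripper's body presses on something with over 40 N, if the wrist force passes 120 N, or if a joint passes its speed limit or range.

## Working session

There is one attempt and no reset: what is moved stays moved. The work goes in short steps, Python scripts to look and compute and a tool call to move; the robot and the scene stay as the last step left them, time stands still between calls to the robot, and variables do not carry over. Pictures are saved under pics/ and viewed, at most 10 in all, crops included, and the job is handed in when it is done.

Besides the shell and the picture viewer there is one more tool, called after "Emit:" as name([rows], argument=value, ...), one row to a line, values as JSON. step_arm: Moves the arm, as the interface text tells. Shift numbers are shares of 20 cm and turn numbers shares of 0.15 rad, none past 1 either way. Its arguments: {"type":"object","properties":{"plan":{"type":"array"},"claw":{"type":"number"}},"required":["plan"]}

```bash
mkdir -p pics
cat > h.py <<'E'
from plant import *
import numpy as np, cv2
def cal(n):
    c=calibration(n);K=np.array(c["K"],float);R=cv2.Rodrigues(np.array(c["rvec"],float))[0];t=np.array(c["tvec"],float).ravel()
    return K,float(c["k1"]),R,t
def ray(n,uv):
    K,k1,R,t=cal(n);uv=np.atleast_2d(np.array(uv,float))
    d=cv2.undistortPoints(uv[:,None],K,np.array([k1,0,0,0.]))[:,0]
    d=np.c_[d,np.ones(len(d))]@R
    return -R.T@t,d
def onz(n,uv,z):
    o,d=ray(n,uv);return o+d*((z-o[2])/d[:,2])[:,None]
def proj(n,P):
    K,k1,R,t=cal(n)
    return cv2.projectPoints(np.atleast_2d(np.array(P,float)),cv2.Rodrigues(R)[0],t,K,np.array([k1,0,0,0.]))[0][:,0]
def tri(uv1,uv2):
    o1,d1=ray("scene",uv1);o2,d2=ray("top",uv2);d1=d1[0];d2=d2[0]
    s=np.linalg.lstsq(np.c_[d1,-d2],o2-o1,rcond=None)[0];a=o1+s[0]*d1;b=o2+s[1]*d2
    return (a+b)/2,np.linalg.norm(a-b)
def snap(n,f):
    im=camera(n)[:,:,::-1].copy();cv2.imwrite("pics/"+f,im);return im
E
python3 - <<'E'
from h import *
snap("top","t0.png");snap("scene","s0.png")
for n in("top","scene"):
    K,k1,R,t=cal(n);print(n,K.round(1).tolist(),k1,(-R.T@t).round(),R[2].round(2))
o=get_obs();print({k:np.round(v,3) for k,v in o.items()})
E
```

```text
top [[477.8, 0.0, 317.5], [0.0, 477.8, 240.2], [0.0, 0.0, 1.0]] -0.08271166338927438 [ 417.  -40. 1070.] [ 0.14  0.02 -0.99]
scene [[606.6, 0.0, 322.5], [0.0, 606.6, 235.3], [0.0, 0.0, 1.0]] -0.05571600583994832 [1357.  284.  693.] [-0.75 -0.3  -0.59]
{'time_s': np.float64(0.1), 'joint_positions': array([-1.123,  0.354,  1.634,  0.   ,  1.155, -0.002]), 'qd': array([ 0.   ,  0.   , -0.002, -0.   , -0.001,  0.   ]), 'joint_efforts': array([ 2.0000e-03, -6.0635e+01, -3.4282e+01,  0.0000e+00,  4.0000e-03,
        0.0000e+00]), 'eef_pos': array([ 271.669, -562.628,  404.035]), 'tcp_rot': array([ 0.975,  0.223, -0.   , -0.001]), 'ft_force': array([-0.226,  0.86 ,  0.287]), 'ft_torque': array([ 0.03 , -0.041, -0.028]), 'gripper_force': np.float64(0.0), 'opening': np.float64(85.827)}
```

View pics/t0.png

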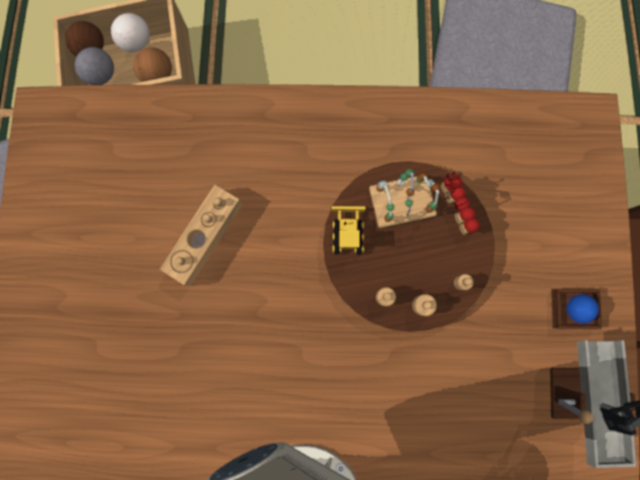

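View pics/s0.png

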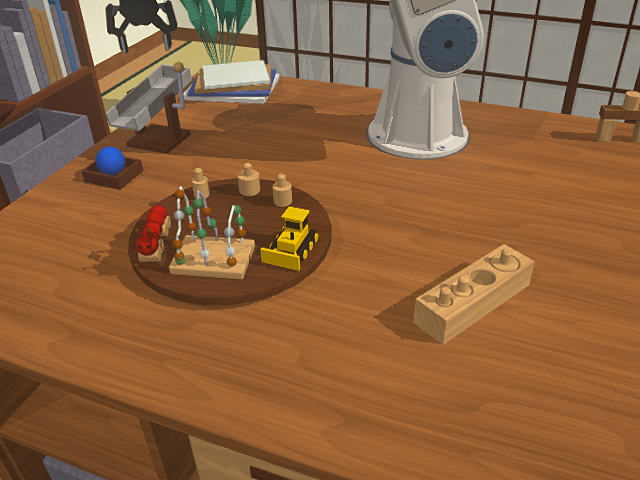

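Top view: block around (200,235), empty hole dark at (197,239); cylinders near (386,297), (425,305), (464,283) on the turntable. The scene view shows the same three at (282,190), (249,180) and (200,183), and the block at (475,293).

Run:
```python
from h import *
a=cv2.imread("pics/t0.png");b=cv2.imread("pics/s0.png")
def c(im,x,y,w,h,W,H): return cv2.resize(im[y:y+h,x:x+w],(W,H),interpolation=cv2.INTER_CUBIC)
top=np.hstack([c(a,365,260,120,75,480,300),c(a,155,180,85,110,232,300)])
bot=np.hstack([c(b,180,155,120,60,480,240),c(b,410,240,130,105,232,240)])
cv2.imwrite("pics/z0.png",np.vstack([top,bot]))
for n,im in(("top",a),("scene",b)):
    hsv=cv2.cvtColor(im,cv2.COLOR_BGR2HSV)
    for p in ([(386,297),(425,311),(180,262),(430,350),(340,290)] if n=="top" else [(282,197),(249,187),(460,305),(300,420),(230,200)]): print(n,p,hsv[p[1],p[0]])
```

```text
top (386, 297) [ 16 114 193]
top (425, 311) [ 16 114 196]
top (180, 262) [ 16 114 165]
top (430, 350) [ 13 144 147]
top (340, 290) [ 11 151  91]
scene (282, 197) [ 16 138 150]
scene (249, 187) [ 16 135 159]
scene (460, 305) [ 16 136 208]
scene (300, 420) [ 13 174 173]
scene (230, 200) [ 12 167 101]
```

View pics/z0.png

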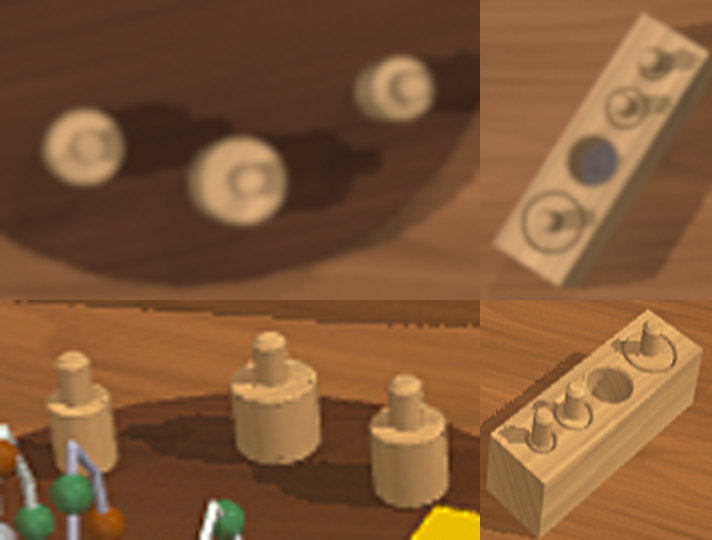

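The zoom shows the thickness clearly: in the top view left is mid (38), middle is thickest (44), right is thinnest (32). Now I'll measure it.

```bash
cat > m.py <<'E'
from h import *
a=cv2.imread("pics/t0.png");b=cv2.imread("pics/s0.png")
def mask(im,smax,vmin):
    h=cv2.cvtColor(im,cv2.COLOR_BGR2HSV);return cv2.inRange(h,(14,30,vmin),(22,smax,255))
def blobs(m,box,amin):
    k=np.zeros_like(m);x,y,w,h=box;k[y:y+h,x:x+w]=m[y:y+h,x:x+w]
    return [c for c in cv2.findContours(k,cv2.RETR_EXTERNAL,cv2.CHAIN_APPROX_NONE)[0] if cv2.contourArea(c)>amin]
E
python3 - <<'E'
from m import *
mt=mask(a,132,120);ms=mask(b,160,105)
cv2.imwrite("pics/mm.png",np.vstack([np.hstack([mt[170:340,150:490]]),np.hstack([ms[150:320,180:520]])]))
print("top");
for c in blobs(mt,(360,265,125,70),100): print(cv2.boundingRect(c),cv2.contourArea(c))
for c in blobs(mt,(150,175,100,120),500): print(cv2.boundingRect(c),cv2.approxPolyDP(c,4,True)[:,0].tolist())
print("scene")
for c in blobs(ms,(185,155,120,60),100): print(cv2.boundingRect(c),cv2.contourArea(c))
for c in blobs(ms,(400,230,145,125),500): print(cv2.boundingRect(c),cv2.approxPolyDP(c,4,True)[:,0].tolist())
E
```

```text
top
(413, 294, 23, 22) 371.0
(376, 287, 19, 19) 266.0
(454, 274, 19, 16) 209.5
(160, 185, 80, 100) [[216, 185], [160, 267], [182, 284], [239, 199]]
scene
(272, 173, 20, 34) 474.5
(191, 168, 19, 30) 322.0
(237, 163, 23, 33) 532.5
(413, 244, 122, 101) [[534, 261], [505, 244], [419, 295], [413, 322], [443, 344], [527, 286]]
```

View pics/mm.png

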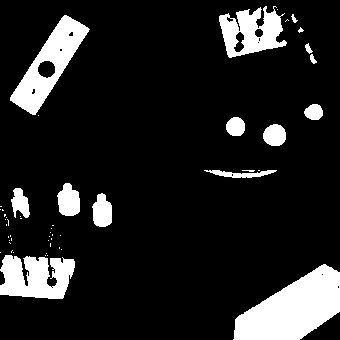

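```bash
cat >> m.py <<'E'
def cyl(im_t,im_s,bt,bs):
    # shoulder circle in top view (lean is to the right there); knob tip in scene
    r=bt[3]/2; ut=(bt[0]+bt[2]-r-.5, bt[1]+bt[3]/2-.5)
    return ut,r
E
python3 - <<'E'
from m import *
print("corner tri");
for s,t in(((505,244),(182,284)),((534,261),(160,267)),((419,295),(239,199))): p,e=tri(s,t);print(p.round(1),round(e,1))
c=onz("top",[(160,267),(182,284),(239,199),(216,185)],52);print(c.round(1));print("edges",[np.linalg.norm(c[i]-c[i-1]).round(1) for i in range(4)])
# hole
for n,im,box in(("top",a,(183,225,28,28)),("scene",b,(466,263,36,28))):
    x,y,w,h=box;g=im[y:y+h,x:x+w].astype(int);hsv=cv2.cvtColor(im,cv2.COLOR_BGR2HSV)[y:y+h,x:x+w]
    m=cv2.bitwise_not(cv2.inRange(hsv,(14,30,150 if n=="top" else 0),(22,132 if n=="top" else 255,255))) if n=="top" else None
    if n=="scene":
        v=hsv[:,:,2];t,m=cv2.threshold(v,0,255,cv2.THRESH_BINARY_INV+cv2.THRESH_OTSU);print("otsu",t)
    cs=max(cv2.findContours(m,cv2.RETR_EXTERNAL,cv2.CHAIN_APPROX_NONE)[0],key=cv2.contourArea)
    e=cv2.fitEllipse(cv2.convexHull(cs));ctr=(e[0][0]+x,e[0][1]+y);print(n,ctr,e[1],e[2],onz(n,ctr,52).round(1))
    if n=="top":ct=ctr
    else:print(tri(ctr,ct))
# cylinders: refine with subpixel via upsampled mask
ct=blobs(mask(a,135,110),(360,265,125,70),100);cs=blobs(mask(b,160,100),(185,155,120,60),100)
ct.sort(key=lambda c:cv2.boundingRect(c)[0]);cs.sort(key=lambda c:-cv2.boundingRect(c)[0])
for p,q in zip(ct,cs):
    bt=cv2.boundingRect(p);bs=cv2.boundingRect(q);uv,r=cyl(a,b,bt,bs)
    P=onz("top",[uv],74)[0]
    E=onz("top",[(uv[0],uv[1]+r)],74)[0]
    # knob tip: centre column of top rows
    pts=q[:,0];top=pts[pts[:,1]<=bs[1]+6];us=(top[:,0].min()+top[:,0].max())/2
    K,k1,R,t=cal("scene");dep=(R@P+t)[2]
    o,d=ray("scene",[(us,bs[1]+2.5)]);d=d[0];s=np.linalg.norm(P[:2]-o[:2])/np.linalg.norm(d[:2]);tip=o+s*d
    wc=blobs;rows=[(pts[pts[:,1]==y,0].max()-pts[pts[:,1]==y,0].min()+1) for y in range(bs[1]+15,bs[1]+bs[3]-8)]
    print(bt,bs,"xy@74",P.round(1),"diam top",round(2*np.linalg.norm(E-P),1),"diam scene",round(np.median(rows)*dep/K[0,0],1),"tip",tip.round(1))
E
```

```text
corner tri
[461.9 266.7  52. ] 3.7
[497.1 317.9  54. ] 1.2
[648.4 154.4  55.9] 4.8
[[497.2 319.2  52. ]
 [461.5 268.6  52. ]
 [649.9 152.7  52. ]
 [680.9 205.4  52. ]]
edges [np.float64(216.1), np.float64(61.9), np.float64(221.1), np.float64(61.1)]
top (195.912202835083, 238.52573204040527) (17.871952056884766, 18.57579231262207) 73.14354705810547 [[560.8 243.4  52. ]]
otsu 179.0
scene (482.7845573425293, 276.8637628555298) (15.51006031036377, 25.98250389099121) 97.12609100341797 [[565.1 242.9  52. ]]
(array([561.34335757, 243.41315885,  49.28220367]), np.float64(1.5677261620320389))
(376, 287, 20, 20) (272, 173, 20, 34) xy@74 [ 442.9 -164.6   74. ] diam top 41.2 diam scene 37.1 tip [ 445.  -168.9   95.4]
(412, 294, 25, 23) (237, 163, 23, 33) xy@74 [ 426.6 -246.7   74. ] diam top 47.2 diam scene 44.3 tip [ 429.  -250.9   93.7]
(454, 274, 19, 16) (191, 168, 19, 30) xy@74 [ 476.4 -330.1   74. ] diam top 33.3 diam scene 31.9 tip [ 479.8 -334.9   94.3]
```

Target: the leftmost cylinder in the top view is about 38 mm wide, at about (444,-166), with its tip at z≈95–98. The hole is at about (562,243,52) and the block yaw is -0.553. I'll turn the tool first so the jaws close across the block.

Emit:
step_arm([
  [0, 0, 0, -1],
  [0, 0, 0, -1],
  [0, 0, 0, -1],
  [0, 0, 0, -1],
  [0, 0, 0, -1],
  [0, 0, 0, -1],
  [0, 0, 0, -1],
  [0, 0, 0, -1],
], claw=0.65)

```text
time_s: 0.9
eef_pos: [271.7, -562.7, 404.3]
tcp_rot: [0.676, 0.737, 0.0, -0.0]
ft_force: [-0.4, -0.3, -0.4]
opening: 55.9
gripper_force: 0.0
```

Emit:
step_arm([
  [0, 0, 0, -1],
  [0, 0, 0, -1],
  [0, 0, 0, -1],
  [0, 0, 0, -1],
  [0, 0, 0, -1],
  [0, 0, 0, -1],
  [0, 0, 0, -0.26],
  [0, 0, 0, 0],
])

```text
time_s: 1.7
eef_pos: [271.7, -562.7, 404.3]
tcp_rot: [0.273, 0.962, 0.0, -0.0]
ft_force: [-0.4, -0.4, -0.2]
opening: 56.0
gripper_force: 0.0
```

```bash
cat >> h.py <<'E'
from scipy.spatial.transform import Rotation as Ro
def to(x,y,z=None,off=155,ang=None):
    o=get_obs();R=Ro.from_quat(o["tcp_rot"]).as_matrix();p=np.array(o["eef_pos"])
    g=p+R[:,2]*off
    d=R.T@(np.array([x,y,g[2] if z is None else z])-g)
    yy=np.arctan2(R[1,1],R[0,1])
    print("grasp",g.round(1),"shift mm",d.round(1),"share",(d/200).round(3),"y ang",round(yy,3),"tz",R[:,2].round(3),"q",np.round(o["joint_positions"],2),"open",round(float(o["opening"]),1),"F",np.round(o["ft_force"],1),"gf",o["gripper_force"],"t",o["time_s"])
E
python3 -c "
from h import *
to(444,-166)"
```

```text
grasp [ 271.7 -562.6  249.3] shift mm [6.140e+01 4.281e+02 2.000e-01] share [3.07e-01 2.14e+00 1.00e-03] y ang 1.018 tz [-0.     0.001 -1.   ] q [-1.12  0.35  1.63  0.    1.16 -2.14] open 56.0 F [-0.4 -0.4 -0.2] gf 0.0 t 1.7
```

Emit:
step_arm([
  [0.031, 0.214, 0, 0],
  [0.031, 0.214, 0, 0],
  [0.031, 0.214, 0, 0],
  [0.031, 0.214, 0, 0],
  [0.031, 0.214, 0, 0],
  [0.031, 0.214, 0, 0],
  [0.031, 0.214, 0, 0],
  [0.031, 0.214, 0, 0],
])

```text
time_s: 2.5
eef_pos: [409.6, -243.7, 404.7]
tcp_rot: [0.274, 0.962, 0.0, 0.0]
ft_force: [1.0, -0.5, 0.3]
opening: 55.7
gripper_force: 0.0
```

Emit:
step_arm([
  [0.031, 0.214, 0, 0],
  [0.031, 0.214, 0, 0],
  [0, 0, 0.2, 0],
  [0, 0, 0.2, 0],
  [0, 0, 0, 0],
  [0, 0, 0, 0],
])

```text
time_s: 3.1
eef_pos: [443.7, -166.1, 324.9]
tcp_rot: [0.273, 0.962, 0.0, -0.001]
ft_force: [0.1, 0.3, -0.1]
opening: 55.6
gripper_force: 0.0
```

Run:
```python
from h import *
to(444,-166,86)
a=snap("top","t1.png");b=snap("scene","s1.png")
f=lambda im,x,y:cv2.resize(im[y:y+130,x:x+130],(390,390),interpolation=cv2.INTER_CUBIC)
cv2.imwrite("pics/z1.png",np.hstack([f(a,330,220),f(b,220,90)]))
```

```text
grasp [ 443.4 -166.   169.9] shift mm [-0.6  0.3 83.9] share [-0.003  0.002  0.42 ] y ang 1.017 tz [-0.002  0.001 -1.   ] q [-0.36  0.22  2.02 -0.    0.9  -1.38] open 55.6 F [ 0.1  0.3 -0.1] gf 0.0 t 3.1
```

View pics/z1.png

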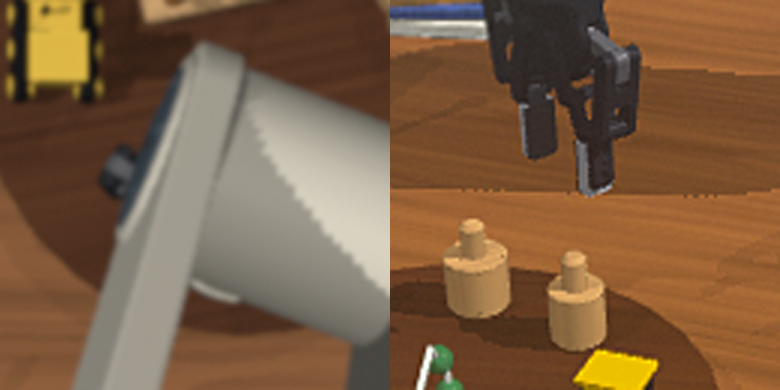

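The scene shows the fingers at about (269,142) and (288,153), above the target knob at (281,175). The arm hides the target in the top view. I'll check the vertical alignment in the scene view.

Run:
```python
from m import *
b=cv2.imread("pics/s1.png")
c=[c for c in blobs(mask(b,160,100),(265,165,40,50),100)][0];pts=c[:,0]
y0=pts[:,1].min()
for y in range(y0,pts[:,1].max()+1,3):
    r=pts[pts[:,1]==y,0];print(y,r.min(),r.max(),end=" | ")
print()
for P in [(443.4,-166,155),(443.4,-166,98),(443.4,-166,74),(443.4,-166,34)]:print(P,proj("scene",P).round(1),proj("scene",np.array(P)+[0,0,0]).shape)
u=np.array([.526,.851,0])
for s in(-28,28):
  for z in (150,165):print(s,z,proj("scene",np.array([443.4,-166,z])+s*u).round(1))
```

```text
173 281 282 | 176 277 285 | 179 277 285 | 182 275 289 | 185 273 291 | 188 272 291 | 191 272 291 | 194 273 291 | 197 273 291 | 200 273 291 | 203 274 290 | 206 279 285 | 
(443.4, -166, 155) [[280.8 147.9]] (1, 2)
(443.4, -166, 98) [[282.6 174.2]] (1, 2)
(443.4, -166, 74) [[283.4 184.8]] (1, 2)
(443.4, -166, 34) [[284.5 201.9]] (1, 2)
-28 150 [[272.8 144.9]]
-28 165 [[272.3 137.9]]
28 150 [[289.4 155.9]]
28 165 [[289.  148.7]]
```

The fingers and the cylinder show the same 2–3 px bias in the scene view, so the relative alignment is good. I'll lower in stages and watch the force.

Emit:
step_arm([
  [0, 0, 0.12, 0],
  [0, 0, 0.12, 0],
  [0, 0, 0.07, 0],
  [0, 0, 0.03, 0],
  [0, 0, 0.02, 0],
  [0, 0, 0, 0],
  [0, 0, 0, 0],
])

```text
time_s: 3.9
eef_pos: [444.1, -166.3, 253.6]
tcp_rot: [0.273, 0.962, -0.0, 0.001]
ft_force: [0.1, -0.3, 0.8]
opening: 55.7
gripper_force: 0.0
```

Run:
```python
from h import *
to(444,-166,96)
b=snap("scene","s2.png")
cv2.imwrite("pics/z2.png",cv2.resize(b[110:220,210:340],(780,600)[:2],interpolation=cv2.INTER_CUBIC))
```

```text
grasp [ 444.3 -166.4   98.6] shift mm [0.5 0.1 2.6] share [0.002 0.001 0.013] y ang 1.018 tz [ 0.001 -0.001 -1.   ] q [-0.36  0.34  2.07  0.    0.73 -1.38] open 55.7 F [ 0.1 -0.3  0.8] gf 0.0 t 3.9
```

View pics/z2.png

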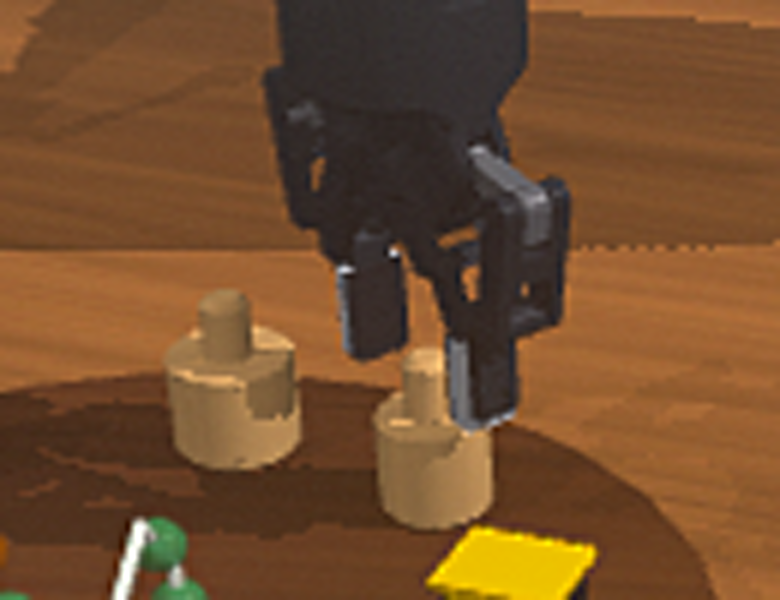

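The fingers straddle the knob (knob top at (424,358) in the crop, fingertips at (380,355) and (487,425)), with the tips about 8 mm above the shoulder. I'll go 2 mm lower and close.

Emit:
step_arm([
  [0, 0, 0.01, 0],
  [0, 0, 0, 0],
])

```text
time_s: 4.15
eef_pos: [443.7, -166.0, 250.8]
tcp_rot: [0.273, 0.962, -0.0, 0.0]
ft_force: [0.2, -0.5, -0.4]
opening: 55.6
gripper_force: 0.0
```

Emit:
step_arm([
  [0, 0, 0, 0],
  [0, 0, 0, 0],
  [0, 0, 0, 0],
  [0, 0, 0, 0],
  [0, 0, 0, 0],
  [0, 0, 0, 0],
  [0, 0, 0, 0],
], claw=0.0)

```text
time_s: 4.85
eef_pos: [443.8, -166.0, 250.8]
tcp_rot: [0.273, 0.962, -0.0, 0.0]
ft_force: [-1.9, 0.6, 5.0]
opening: 14.4
gripper_force: 58.7
```

The opening is 14.4 mm rather than 17, so I'll lift a little and check the grip.

Emit:
step_arm([
  [0, 0, -0.05, 0],
  [0, 0, -0.15, 0],
  [0, 0, -0.2, 0],
  [0, 0, -0.2, 0],
  [0, 0, -0.1, 0],
  [0, 0, 0, 0],
])

```text
time_s: 5.45
eef_pos: [444.4, -166.3, 394.2]
tcp_rot: [0.273, 0.962, -0.0, 0.003]
ft_force: [-0.8, -0.8, -0.5]
opening: 14.5
gripper_force: 58.6
```

Run:
```python
from h import *
to(562,243)
b=snap("scene","s3.png");a=snap("top","t3.png")
f=lambda im,x,y:cv2.resize(im[y:y+130,x:x+120],(390,420),interpolation=cv2.INTER_CUBIC)
cv2.imwrite("pics/z3.png",np.hstack([f(b,220,60),f(a,340,230)]))
```

```text
grasp [ 445.3 -166.6  239.2] shift mm [ 1.158e+02  4.099e+02 -2.000e-01] share [ 5.79e-01  2.05e+00 -1.00e-03] y ang 1.018 tz [ 0.006 -0.002 -1.   ] q [-0.36  0.13  1.96 -0.    1.05 -1.38] open 14.5 F [-0.8 -0.8 -0.5] gf 58.638705488992855 t 5.45
```

View pics/z3.png

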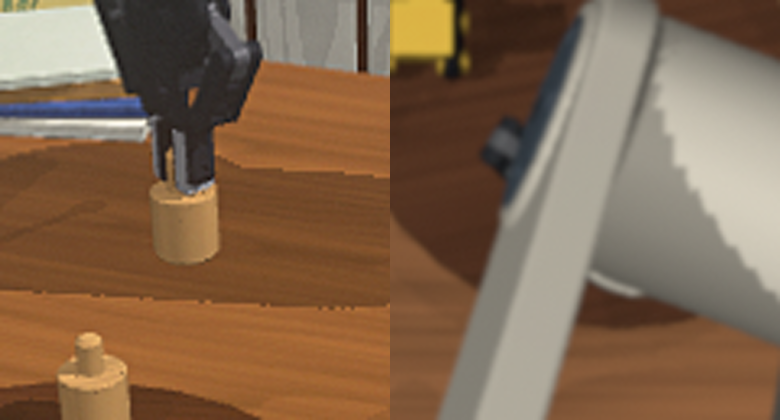

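Held upright, with the shoulder just under the fingertips. Now I'll carry it to above the hole.

Emit:
step_arm([
  [0.0579, 0.205, 0, 0],
  [0.0579, 0.205, 0, 0],
  [0.0579, 0.205, 0, 0],
  [0.0579, 0.205, 0, 0],
  [0.0579, 0.205, 0, 0],
  [0.0579, 0.205, 0, 0],
  [0.0579, 0.205, 0, 0],
  [0.0579, 0.205, 0, 0],
])

```text
time_s: 6.35
eef_pos: [536.8, 163.5, 388.8]
tcp_rot: [0.273, 0.962, -0.001, -0.001]
ft_force: [0.9, -0.1, -1.1]
opening: 14.9
gripper_force: 58.7
```

Emit:
step_arm([
  [0.0579, 0.205, 0, 0],
  [0.0579, 0.205, 0, 0],
  [0, 0, 0, 0],
  [0, 0, 0.15, 0],
  [0, 0, 0.15, 0],
  [0, 0, 0.1, 0],
  [0, 0, 0, 0],
  [0, 0, 0, 0],
])

```text
time_s: 7.15
eef_pos: [560.2, 243.2, 309.9]
tcp_rot: [0.273, 0.962, -0.001, -0.001]
ft_force: [-0.2, 0.0, -0.1]
opening: 14.2
gripper_force: 58.8
```

Run:
```python
from h import *
to(562,243,100)
b=snap("scene","s4.png");a=snap("top","t4.png")
f=lambda im,x,y:cv2.resize(im[y:y+150,x:x+140],(390,418),interpolation=cv2.INTER_CUBIC)
cv2.imwrite("pics/z4.png",np.hstack([f(b,410,200),f(a,130,160)]))
```

```text
grasp [559.8 243.1 154.9] shift mm [-2.   1.2 54.9] share [-0.01   0.006  0.274] y ang 1.018 tz [-0.002 -0.001 -1.   ] q [ 0.41  0.43  1.74 -0.    0.97 -0.61] open 14.2 F [-0.2  0.  -0.1] gf 58.7870062852744 t 7.15
```

View pics/z4.png

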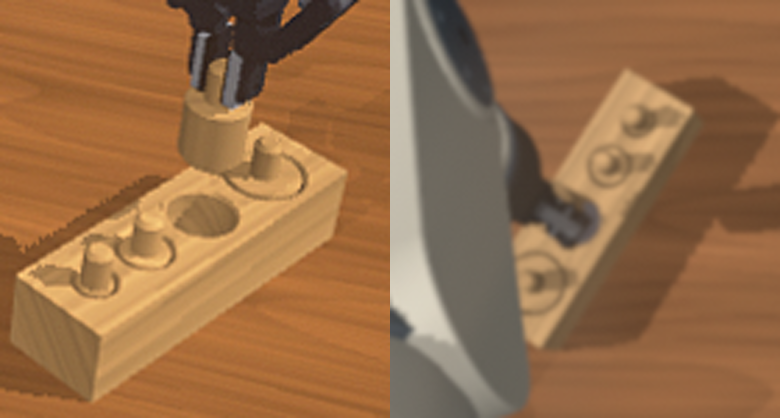

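The cylinder hangs above the hole (body centre about (487,247), hole about (483,277) in full scene pixels). I'll compare the two numerically.

Run:
```python
from m import *
b=cv2.imread("pics/s4.png");g=cv2.cvtColor(b,cv2.COLOR_BGR2HSV)
for v in range(236,264,3):print(v,g[v,468:506].tolist()[::1] if 0 else [int(x) for x in g[v,468:506,2]])
z=93
for P in [(559.8,243.1,z),(559.8,243.1,z+40),(562,243,52),(560.8,243.4,52)]:print(P,proj("scene",P).round(1))
# knob positions in scene & top: set_46 and set_30 knob-hole rings as check by line
top=onz("top",[(195.9,238.5)],52);print(top)
```

```text
236 [159, 162, 163, 167, 168, 169, 176, 160, 140, 150, 156, 155, 155, 156, 157, 149, 136, 135, 145, 152, 139, 83, 102, 118, 114, 114, 91, 61, 53, 60, 147, 156, 204, 167, 158, 161, 164, 166]
239 [152, 148, 149, 148, 148, 152, 160, 139, 112, 117, 138, 165, 173, 171, 171, 169, 170, 169, 169, 167, 167, 168, 168, 166, 197, 203, 221, 232, 223, 219, 217, 228, 201, 162, 159, 162, 158, 155]
242 [165, 166, 167, 166, 167, 169, 164, 133, 116, 126, 132, 136, 132, 137, 139, 144, 176, 189, 202, 208, 211, 213, 215, 217, 219, 221, 224, 229, 208, 194, 190, 197, 158, 154, 158, 160, 162, 168]
245 [170, 170, 170, 171, 170, 175, 151, 117, 119, 130, 133, 135, 136, 140, 145, 147, 144, 143, 143, 141, 146, 149, 154, 159, 163, 166, 170, 177, 181, 187, 197, 157, 150, 185, 205, 235, 231, 238]
248 [175, 176, 176, 176, 178, 171, 138, 115, 126, 131, 136, 135, 138, 142, 144, 144, 144, 143, 145, 144, 147, 152, 156, 162, 166, 168, 173, 177, 180, 189, 199, 227, 229, 229, 231, 224, 222, 221]
251 [166, 170, 171, 173, 177, 155, 119, 119, 129, 135, 137, 137, 141, 144, 144, 143, 143, 143, 143, 144, 150, 154, 158, 162, 167, 
[... 324 characters left out ...]
 143, 143, 143, 141, 141, 142, 145, 147, 154, 158, 162, 167, 170, 173, 178, 186, 183, 198, 210, 218, 140, 111, 121, 128, 135, 138]
260 [175, 176, 177, 177, 178, 176, 172, 176, 185, 208, 236, 203, 154, 154, 145, 131, 133, 140, 146, 154, 157, 162, 165, 164, 176, 163, 151, 149, 150, 152, 154, 142, 114, 118, 125, 134, 138, 143]
263 [162, 155, 155, 158, 190, 228, 230, 222, 222, 224, 223, 220, 217, 214, 219, 225, 231, 224, 223, 227, 187, 174, 125, 125, 152, 168, 168, 166, 168, 144, 138, 169, 165, 125, 125, 133, 139, 149]
(559.8, 243.1, 93) [[487.  255.2]]
(559.8, 243.1, 133) [[490.6 234.9]]
(562, 243, 52) [[483.2 275.7]]
(560.8, 243.4, 52) [[483.5 275.3]]
[[560.85687074 243.47717356  52.        ]]
```

Emit:
step_arm([
  [-0.005, 0.01, 0, 0],
  [0, 0, 0.1, 0],
  [0, 0, 0.08, 0],
  [0, 0, 0.02, 0],
  [0, 0, 0.02, 0],
  [0, 0, 0, 0],
])

```text
time_s: 7.85
eef_pos: [562.6, 245.0, 267.1]
tcp_rot: [0.273, 0.962, 0.0, 0.0]
ft_force: [0.2, 0.6, -0.2]
opening: 14.5
gripper_force: 58.8
```

Emit:
step_arm([
  [0, 0, 0.02, 0],
  [0, 0, 0, 0],
])

```text
time_s: 8.05
eef_pos: [562.4, 244.9, 262.8]
tcp_rot: [0.273, 0.962, 0.0, 0.0]
ft_force: [-0.1, 0.5, -1.0]
opening: 14.6
gripper_force: 58.8
```

Foot is 6 mm into the hole with no force. Going on down.

Emit:
step_arm([
  [0, 0, 0.03, 0],
  [0, 0, 0.03, 0],
  [0, 0, 0.03, 0],
  [0, 0, 0.02, 0],
  [0, 0, 0, 0],
])

```text
time_s: 8.55
eef_pos: [562.0, 244.8, 239.7]
tcp_rot: [0.273, 0.962, -0.0, -0.001]
ft_force: [-1.1, 0.2, 0.1]
opening: 14.6
gripper_force: 58.8
```

Emit:
step_arm([
  [0, 0, 0.02, 0],
  [0, 0, 0.015, 0],
  [0, 0, 0.01, 0],
  [0, 0, 0, 0],
])

```text
time_s: 8.95
eef_pos: [562.2, 244.8, 231.3]
tcp_rot: [0.273, 0.962, -0.0, -0.0]
ft_force: [-0.2, 0.7, -1.1]
opening: 14.5
gripper_force: 58.8
```

Emit:
step_arm([
  [0, 0, 0, 0],
  [0, 0, 0, 0],
  [0, 0, 0, 0],
  [0, 0, 0, 0],
  [0, 0, -0.1, 0],
  [0, 0, -0.2, 0],
  [0, 0, -0.2, 0],
  [0, 0, 0, 0],
], claw=0.55)

```text
time_s: 9.75
eef_pos: [564.1, 245.7, 337.4]
tcp_rot: [0.273, 0.962, 0.003, 0.004]
ft_force: [-0.3, -0.6, 0.0]
opening: 46.9
gripper_force: 0.0
```

Run:
```python
from h import *
to(572,237,40)
b=snap("scene","s5.png");a=snap("top","t5.png")
f=lambda im,x,y:cv2.resize(im[y:y+150,x:x+140],(390,418),interpolation=cv2.INTER_CUBIC)
cv2.imwrite("pics/z5.png",np.hstack([f(b,410,200),f(a,130,160)]))
```

```text
grasp [565.4 246.2 182.4] shift mm [ -9.7  -5.4 142.4] share [-0.049 -0.027  0.712] y ang 1.018 tz [ 0.008  0.004 -1.   ] q [ 0.41  0.41  1.72  0.    1.01 -0.61] open 46.9 F [-0.3 -0.6  0. ] gf 0.0 t 9.75
```

View pics/z5.png

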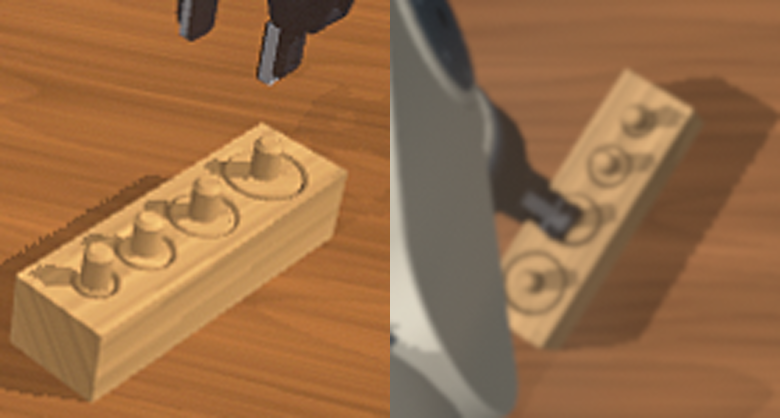

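The cylinder is fully home: its shoulder is flush and the knob is level with its neighbours. The block hasn't moved. Next I open wide and move to the block's middle.

Emit:
step_arm([
  [-0.061, 0, 0, 0],
  [0, 0, 0, 0],
  [0, 0, 0.1, 0],
  [0, 0, 0.1, 0],
  [0, 0, 0.05, 0],
  [0, 0, 0, 0],
  [0, 0, 0, 0],
], claw=1.0)

```text
time_s: 10.55
eef_pos: [572.9, 238.4, 281.6]
tcp_rot: [0.273, 0.962, -0.0, -0.0]
ft_force: [0.6, -1.4, -0.3]
opening: 85.7
gripper_force: 0.0
```

Run:
```python
from h import *
to(572.5,238.3,36)
b=snap("scene","s6.png");a=snap("top","t6.png")
f=lambda im,x,y:cv2.resize(im[y:y+150,x:x+140],(390,418),interpolation=cv2.INTER_CUBIC)
cv2.imwrite("pics/z6.png",np.hstack([f(b,410,200),f(a,130,160)]))
```

```text
grasp [572.8 238.4 126.6] shift mm [ 0.2 -0.2 90.6] share [ 0.001 -0.001  0.453] y ang 1.018 tz [-0.001 -0.    -1.   ] q [ 0.39  0.48  1.74 -0.    0.92 -0.63] open 85.7 F [ 0.6 -1.4 -0.3] gf 0.0 t 10.55
```

View pics/z6.png

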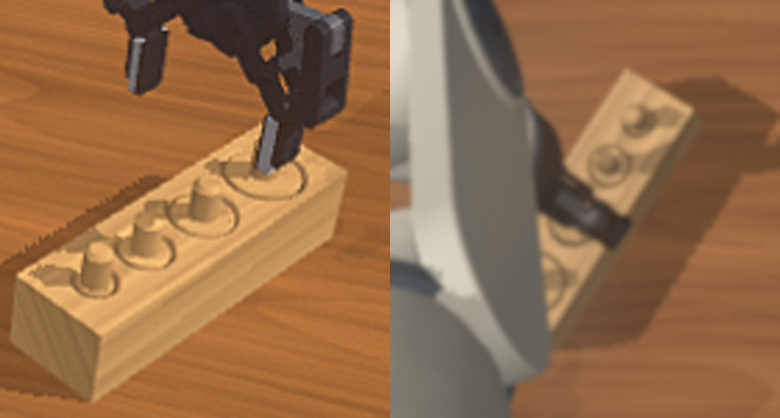

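The jaws straddle the block, in line across it. I'll descend gently.

Emit:
step_arm([
  [0, 0, 0.1, 0],
  [0, 0, 0.1, 0],
  [0, 0, 0.05, 0],
  [0, 0, 0.03, 0],
  [0, 0, 0.02, 0],
  [0, 0, 0.02, 0],
  [0, 0, 0, 0],
])

```text
time_s: 11.35
eef_pos: [572.8, 238.5, 217.7]
tcp_rot: [0.273, 0.962, 0.0, 0.0]
ft_force: [0.2, -0.5, 0.5]
opening: 85.2
gripper_force: 0.0
```

Emit:
step_arm([
  [0, 0, 0.03, 0],
  [0, 0, 0.03, 0],
  [0, 0, 0.03, 0],
  [0, 0, 0.02, 0],
  [0, 0, 0.02, 0],
  [0, 0, 0, 0],
  [0, 0, 0, 0],
])

```text
time_s: 12.05
eef_pos: [572.7, 238.5, 191.6]
tcp_rot: [0.273, 0.962, -0.0, -0.0]
ft_force: [-0.4, 0.1, 0.3]
opening: 85.3
gripper_force: 0.0
```

Emit:
step_arm([
  [0, 0, 0, 0],
  [0, 0, 0, 0],
  [0, 0, 0, 0],
  [0, 0, 0, 0],
  [0, 0, 0, 0],
  [0, 0, 0, 0],
], claw=0.0)

```text
time_s: 12.65
eef_pos: [572.9, 238.5, 192.3]
tcp_rot: [0.273, 0.962, 0.0, 0.0]
ft_force: [-1.7, -0.1, 6.1]
opening: 63.2
gripper_force: 66.9
```

Emit:
step_arm([
  [0, 0, -0.01, 0],
  [0, 0, -0.03, 0],
  [0, 0, -0.05, 0],
  [0, 0, -0.05, 0],
  [0, 0, -0.05, 0],
  [0, 0, 0, 0],
  [0, 0, 0, 0],
])

```text
time_s: 13.35
eef_pos: [572.8, 238.5, 230.2]
tcp_rot: [0.273, 0.962, 0.0, 0.0]
ft_force: [0.0, 0.2, -6.1]
opening: 63.5
gripper_force: 67.0
```

Run:
```python
from h import *
to(572.5,238.3)
b=snap("scene","s7.png")
cv2.imwrite("pics/z7.png",cv2.resize(b[150:350,380:580],(600,600),interpolation=cv2.INTER_CUBIC))
```

```text
grasp [572.9 238.6  75.2] shift mm [ 0.2 -0.4 -0. ] share [ 0.001 -0.002 -0.   ] y ang 1.018 tz [ 0.001  0.    -1.   ] q [ 0.39  0.55  1.77  0.    0.82 -0.63] open 63.5 F [ 0.   0.2 -6.1] gf 67.03558057095506 t 13.35
```

View pics/z7.png

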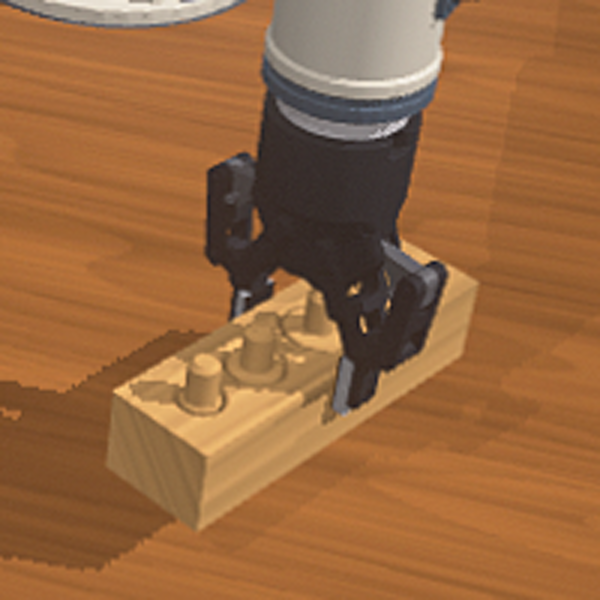

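Block is lifted level with a 6 N load and the knobs are seated. I'll raise it to about 130 mm and settle.

Emit:
step_arm([
  [0, 0, -0.04, 0],
  [0, 0, -0.08, 0],
  [0, 0, -0.1, 0],
  [0, 0, -0.1, 0],
  [0, 0, -0.08, 0],
  [0, 0, -0.05, 0],
  [0, 0, -0.02, 0],
  [0, 0, 0, 0],
])

```text
time_s: 14.2
eef_pos: [572.7, 238.5, 324.1]
tcp_rot: [0.273, 0.962, 0.0, 0.0]
ft_force: [0.5, -0.2, -5.5]
opening: 62.7
gripper_force: 67.4
```

Emit:
step_arm([
  [0, 0, 0, 0],
  [0, 0, 0, 0],
  [0, 0, 0, 0],
  [0, 0, 0, 0],
  [0, 0, 0, 0],
  [0, 0, 0, 0],
  [0, 0, 0, 0],
  [0, 0, 0, 0],
])

```text
time_s: 15.0
eef_pos: [572.7, 238.5, 323.7]
tcp_rot: [0.273, 0.962, -0.0, 0.0]
ft_force: [-0.2, 0.4, -5.1]
opening: 63.2
gripper_force: 67.3
```

Run:
```python
from m import *
to(572.5,238.3)
b=snap("scene","s8.png")
for c in blobs(mask(b,160,105),(370,120,200,240),500): print(cv2.boundingRect(c),cv2.approxPolyDP(c,4,True)[:,0].tolist())
dz=128;C=np.array([572.5,238.3,0]);ux=np.array([.851,-.526,0]);uy=np.array([.526,.851,0])
for sx,sy,z in((110,-32,52),(110,32,52),(110,32,0),(-110,32,52),(-110,32,0)):print(sx,sy,z,proj("scene",C+sx*ux+sy*uy+[0,0,z+dz]).round(1))
```

```text
grasp [572.7 238.5 168.7] shift mm [ 0.1 -0.3 -0. ] share [ 0.001 -0.001 -0.   ] y ang 1.018 tz [ 0. -0. -1.] q [ 0.39  0.43  1.71 -0.    1.   -0.63] open 63.2 F [-0.2  0.4 -5.1] gf 67.3013236085535 t 15.0
(420, 191, 131, 89) [[550, 195], [540, 191], [532, 215], [517, 223], [515, 233], [503, 241], [498, 238], [503, 213], [490, 193], [423, 229], [420, 259], [453, 279], [542, 224]]
(370, 120, 97, 38) [[370, 123], [375, 145], [404, 156], [440, 156], [466, 141], [446, 152], [403, 152], [385, 143], [432, 151], [434, 142], [450, 134], [464, 136], [459, 121], [454, 122], [457, 126], [445, 120]]
110 -32 52 [[422.7 230.8]]
110 32 52 [[455.7 252.1]]
110 32 0 [[451.7 281. ]]
-110 32 52 [[553.  197.8]]
-110 32 0 [[546.5 225.1]]
```

The measured block corners match a level block about 130 mm up to within 2–5 px. Handing in.

```bash
python3 -c "
from plant import *
print(sign_off())"
```

```text
the job is handed in; nothing more can be done
None
```

I put the 38 mm cylinder fully home in the empty hole and handed the job in with the filled block held level and steady about 130 mm above the shelf; the hand-in returned no verdict.

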